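# Set the brake of the bench tape unwinder and lock its guide collar

### The job

A new roll of brown tape has been slipped loosely onto the blue bench unwinder, and its guide collar is still locked back from it. Loosen the red T-screw on the collar about a quarter turn, slide the collar up to the roll and press the roll onto its spring brake with about 10 N, and tighten the T-screw again while you keep up that pressure, so that the collar stays there. Never lean on the roll with more than 20 N and let go at the end.

Things in the scene. Friction and masses are not known exactly. Their poses are not given: they have to be found in the camera images.
- unwinder: bench tape unwinder, fixed: blue base plate 214 x 104 x 9 mm, upright at its far end, level steel spindle 13 mm thick, axis 76 mm above the bench. Origin: on the bench under the spindle, near the middle of the plate; z up; x along the spindle from its free end (nearer the robot) toward roll and upright. The upright's face is at x = +86 mm, the spindle's free end at -111 mm.
- guide: bright metal guide collar on the spindle: flange 60 mm across, behind it a hub 29 mm thick, 47 mm long in all. Origin: on the spindle's axis in the flange's face toward the roll, 7 to 41 mm short of it at first; axes as the unwinder's. It only slides along x: by 1.5 N when its screw is loose; when tight, the screw's shoe holds it by friction on the spindle's flat, against about 25 N.
- screw (a joint): turn of the red T-screw (the collar's set screw) about the vertical, rad: about 0 is tight; grows as it is loosened, anticlockwise seen from above; stops at -0.10 and 1.9. It bears on the spindle below about 0.9, where it gets stiffer to turn: 0.1 N m when loose, about 0.2 N m near 0. At 0 its bar lies along the spindle.
- screw_head (a point): centre of the T-screw's red bar: 32 mm long, 10 mm thick, 20 mm tall, 36 mm behind the flange's face and 45 mm above the spindle's axis (121 mm above the bench). Below the bar is a round neck 13 mm thick and 7 mm tall. Its x axis runs along the bar and turns with the screw.
- roll: roll of brown tape, 102 mm across and 48 mm wide, on a grey hub on the spindle; origin at its middle on the spindle's axis; axes as the unwinder's, but it may turn about the spindle.
- roll_front (a point): middle of the roll's front, which the collar's flange meets, 24 mm before the roll's middle. The roll was not pushed home: it slides back (about 1 N) by 1 to 14 mm until it meets the brake plate behind it, whose place along the spindle differs by some mm; from there the brake's spring yields 1 mm for every 8 N (5 mm at most).

How it is judged:
By the outcome, as a careful person would: the job done as asked, in the order asked, and still so for the second after the job is handed in, with the robot touching nothing.
It also fails if it takes over 54 s, if anything falls off the work surface, if the arm or the gripper's body presses on something with over 40 N, if the wrist force passes 120 N, or if a joint passes its speed limit or range.

### The arm

A 6-joint arm with a two-finger parallel gripper is mounted at the origin on the work surface; the furniture and walls round the work are solid. World frame = base frame: x ahead of the robot, y to its left, z up, the work surface at z = 0. Lengths are in m, angles in rad, forces in N, time in s.
With the tool pointing down it reaches from about 0.375 to 0.975 m from the base axis. Payload 3.8 kg.
Tool frame: the origin (TCP) lies midway between the tips of the shut fingers; the grasp point (between the pads) lies 19 mm behind it; z points along the fingers, y is the line along which they close (so a half turn about z gives the same grasp; the last joint's range is limited). The gripper opens to 88 mm and grips with 3 to 60 N. Pads are 18 mm wide; open, the fingers measure 123 mm over their backs; the gripper's body (75 mm by 187 mm) begins 45 mm behind the grasp point.
Start: joints at [1.191, 0.264, 1.604, -0, 1.274, -0.037], TCP at [0.227, 0.636, 0.239] pointing down, gripper open.
Joint ranges: [-2.63, 2.63], [-0.94, 2.18], [0.31, 2.57], [-1.31, 4.45], [0, 2.66], [-2.55, 2.55]. Speed limits (rad/s): [2.57, 2.57, 3.14, 3.14, 3.14, 3.14].

### API

Orientations are given as a rotation vector (axis times angle).
In Python, from cell import manip, inverse_kinematics, cams, order gives the robot as it stands. Calls block until the motion is done:
- manip.move_pose(position, orientation): joint-space move of the TCP to a pose.
- manip.move_linear(position, rate=0.15, rot=None): straight line of the TCP; rot=None keeps the orientation; rate is the mean speed in m/s.
- manip.set_joints(angles): joint-space move.
- manip.set_gripper(opening, force=None): finger opening in m; force is the grip in N (None keeps the last); returns when the fingers have stopped.
- manip.dwell(seconds).
- inverse_kinematics(position, orientation): joint angles nearest the present ones, or None.
- manip.state(): the state.
- cams.capture(name): name is "scene" or "top" or "wrist"; returns a dict with "image" (384x512x3 uint8, blue, green, red), "z_map" (384x512 float32, m along the optical axis (not along the pixel's ray), 0 where there is no reading), "intrinsics" (3x3 intrinsics, pixels), "position" and "orientation" of the camera in the world; the wrist camera has in their place "T_tool_cam" (4x4, takes a point from camera to tool coordinates, whose origin is the TCP and whose axes are the flange's). Camera axes: x right, y down, z forward; pixel columns grow to the right and rows downward; lengths in m; the calibration is good to about 2 mm. A picture is of the moment at which its call begins: read the wrist's pose just before it.
A pose or a line that the arm cannot do raises manip.IKError and nothing moves.
- order.close_job(): hands the job in, once; it reports no verdict.
The state is a dict: "clock": time; "joint_pos": joint angles; "joint_velocities": joint speeds; "tau": joint torques, N m; "tool_pos": TCP position; "tcp_rot": TCP orientation; "contact_force": force on the tool from outside, world axes, zero at the start; "moment": the same for the moment, N m; "gripper_width": finger opening in m.
Only numpy, scipy, OpenCV 4.12 (cv2) and the standard library are available. Lean on these libraries where they do the work, as an engineer would, in place of code of your own. Each camera call takes 0.05 s, during which the arm holds its last target. There are 200 camera calls.

## Working session

There is one attempt and no reset: what is moved stays moved. The work goes in short steps, each a Python script; the robot and the scene stay as the last script left them, time stands still between calls to the robot, and variables do not carry over. Pictures are saved under pics/ and viewed, on a budget of 10 in all, crops included, one or two more only if the job needs it, and the job is handed in when it is done.

```bash
ls; mkdir -p pics; python3 - <<'E'
from cell import manip,cams
import cv2,numpy as np
for n in ("scene","top"):
    c=cams.capture(n); np.savez(n+".npz",**c); cv2.imwrite(f"pics/{n}0.png",c["image"]); print(n,c["position"],c["orientation"],c["intrinsics"])
s=manip.state(); print(s)
E
```

```text
pics
scene [0.08353965 0.36143507 0.5803422 ] [-0.87907659  2.36621061 -1.27497012] [[350.22180569   0.         258.41910666]
 [  0.         350.22180569 191.48099218]
 [  0.           0.           1.        ]]
top [ 0.49514561 -0.20305022  0.96437804] [-2.18596935  2.17827677 -0.06969569] [[438.92659503   0.         259.39584671]
 [  0.         438.92659503 190.70232923]
 [  0.           0.           1.        ]]
{'clock': 0.1, 'joint_pos': array([ 1.19109493e+00,  2.64707277e-01,  1.60523770e+00, -3.64979711e-06,
        1.27371972e+00, -3.68797048e-02]), 'joint_velocities': array([-0.0006598 , -0.00236384, -0.00202147, -0.00050964, -0.00050206,
        0.00141616]), 'tau': array([ 5.77379542e-04, -5.03626871e+01, -3.58069110e+01,  7.29625951e-02,
        2.34657648e-02, -7.68013092e-05]), 'tool_pos': array([0.22664695, 0.63512009, 0.23749252]), 'tcp_rot': array([-0.53579547, -3.09513278,  0.00318511]), 'contact_force': array([0.0165653 , 0.32264286, 0.56258038]), 'moment': array([-0.01960346, -0.01981212, -0.05559103]), 'gripper_width': 0.08811121182487554}
```

```bash
python3 -c "
import cv2,numpy as np
a=cv2.imread('pics/scene0.png');b=cv2.imread('pics/top0.png')
cv2.imwrite('pics/both.png',cv2.resize(np.vstack([a,b]),(800,1200))[0:1200]) if 0 else None
"
```

```text
(no output)
```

View pics/top0.png

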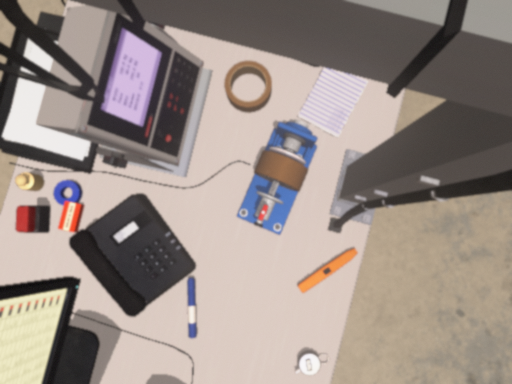

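View pics/scene0.png

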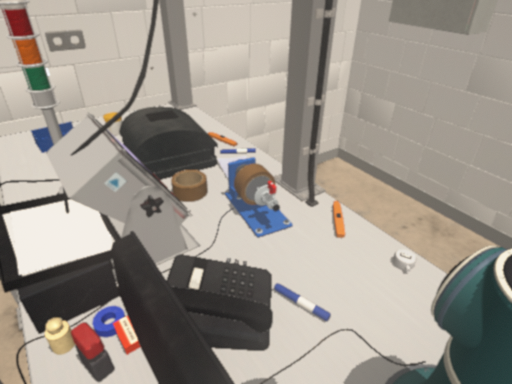

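Top view: blue unwinder around (278,178), brown roll (282,168), red bar (264,212), and a grey post to the right at (345,200) with dark beams overhead. The scene view shows the same unwinder at (260,195), with the red screw at (271,187). Next I'll measure them.

```bash
cat > h.py <<'E'
import numpy as np,cv2
from scipy.spatial.transform import Rotation as R
def pts(c,T=None):
    K=c["intrinsics"];z=c["z_map"];v,u=np.indices(z.shape)
    P=np.dstack([(u-K[0,2])/K[0,0]*z,(v-K[1,2])/K[1,1]*z,z])
    if T is None: Rm,t=R.from_rotvec(c["orientation"]).as_matrix(),c["position"]
    else: Rm,t=T[:3,:3],T[:3,3]
    return P@Rm.T+t
def masks(im):
    h=cv2.cvtColor(im,cv2.COLOR_BGR2HSV);H,S,V=[h[...,i].astype(int) for i in range(3)]
    return dict(blue=(H>100)&(H<125)&(S>130)&(V>60),red=((H<6)|(H>172))&(S>130)&(V>90),brown=(H>4)&(H<22)&(S>70)&(V<190))
def wristT(c,s):
    T=np.eye(4);T[:3,:3]=R.from_rotvec(s["tcp_rot"]).as_matrix();T[:3,3]=s["tool_pos"];return T@c["T_tool_cam"]
E
python3 - <<'E'
from h import *
for n in("top","scene"):
    c=dict(np.load(n+".npz"));P=pts(c);m=masks(c["image"]);ok=c["z_map"]>0
    for k in m:
        w=np.zeros_like(ok); 
        if n=="top": w[110:245,225:330]=1
        else: w[150:240,220:300]=1
        q=P[m[k]&w&ok]
        print(n,k,len(q),q.mean(0).round(4),np.percentile(q,[2,98],axis=0).round(3).tolist())
        if k=="blue":
            b=q[(q[:,2]<.02)];r=cv2.minAreaRect((b[:,:2]*1000).astype(np.float32));print(r,cv2.boxPoints(r).tolist())
    # tall things near
    if n=="top":
        g=P[ok&(P[...,2]>.06)]
        H,xe,ye=np.histogram2d(g[:,0],g[:,1],bins=[np.arange(.3,.9,.04),np.arange(-.5,.2,.04)])
        Z=np.zeros_like(H)
        for x,y,z in g:
            i=int((x-.3)/.04);j=int((y+.5)/.04)
            if 0<=i<Z.shape[0] and 0<=j<Z.shape[1]and x>.3 and y>-.5: Z[i,j]=max(Z[i,j],z)
        print("rows x from .3, cols y from -.5");print((Z*100).astype(int))
E
```

```text
top blue 1034 [ 0.5547 -0.2286  0.0166] [[0.488, -0.305, 0.005], [0.678, -0.167, 0.109]]
((581.4644165039062, -232.6094512939453), (95.54765319824219, 196.6719207763672), 67.23490142822266) [[472.3026428222656, -238.6101531982422], [653.6536254882812, -314.713134765625], [690.626220703125, -226.60874938964844], [509.27520751953125, -150.50576782226562]]
top red 39 [ 0.5134 -0.2035  0.1304] [[0.5, -0.21, 0.128], [0.527, -0.197, 0.134]]
top brown 1167 [ 0.5985 -0.2394  0.1174] [[0.566, -0.283, 0.096], [0.63, -0.194, 0.128]]
rows x from .3, cols y from -.5
[[ 0  0  0  0  0  0  0  0  0  0  0  0  0  8  8  0  0]
 [ 0  0  0  0  0  0  0  0  0  0  0  0  0  8  9  9  7]
 [ 0  0  0  0  0  0  0  0  0  0  0  0  0  0  9 10 10]
 [ 0  0  0  0  0  0  0  0  0  0  0  0  0  0  6 10 10]
 [ 0  0  0  0  0  0  0  8  0  0  0  0  6  6  7 10 10]
 [ 0  0 63 48  0  0 10 13  0  0  0  0  0  7  7  7  0]
 [ 0  0 65 72 79 80 79 10  0  0  0  0  0  7  7  0  0]
 [ 0  0 59 63 79 80 79 78 76 75 77 67 65 20 19 11 12]
 [ 0  0  0  0 11 11 12 11  0 72 72 59 52 26 29 27 25]
 [ 0  0  0  0 11 11 11  0  0  0  0 14 39 37 29 27 25]
 [ 0  0  0  0  0  8  0  0  0  0  8 16 22 32 29 26 24]
 [ 0  0  0  0  0  0  0  0  0  0 11 17 24 29 29 26 23]
 [ 0  0  0  0  0  0  0  0  0  0 12 18 25 29 28 25 23]
 [ 0  0  0  0  0  0  0  0  0  0 12 19 25 29 27 25 22]
 [ 0  0  0  0  0  0  0  0  0  0  0  0 18  0  0 24 22]]
scene blue 602 [ 0.5503 -0.2146  0.0188] [[0.484, -0.283, 0.008], [0.682, -0.163, 0.109]]
((692.8060302734375, -279.066650390625), (96.56299591064453, 448.375244140625), 66.5765380859375) [[467.90020751953125, -234.24948120117188], [879.3257446289062, -412.4892272949219], [917.7118530273438, -323.8838195800781], [506.28631591796875, -145.64407348632812]]
scene red 56 [ 0.5089 -0.1994  0.1255] [[0.498, -0.209, 0.111], [0.525, -0.194, 0.132]]
scene brown 599 [ 0.5966 -0.2184  0.1054] [[0.561, -0.269, 0.041], [0.631, -0.187, 0.128]]
```

```bash
python3 - <<'E'
from h import *
from cell import manip,inverse_kinematics as ik
np.set_printoptions(linewidth=200,suppress=True)
Z=np.zeros((14,20));c=[dict(np.load(n+".npz")) for n in("top","scene")]
for q in c:
    P=pts(q)[q["z_map"]>0]
    for x,y,z in P[P[:,2]>.03]:
        i=int(np.floor((x-0)/.07));j=int(np.floor((y+.6)/.07))
        if 0<=i<14 and 0<=j<20: Z[i,j]=max(Z[i,j],z)
print("x from 0, y from -.6 step .07");print((Z*100).astype(int))
P=pts(c[0]);
for uv in [(345,180),(350,215),(335,225),(365,185),(345,165),(380,150),(420,180)]: print(uv,P[uv[1],uv[0]].round(3))
# candidate IKs
d=np.radians(-22.9)
for k in range(-1,3):
  for z in(.25,.113):
    a=d+k*np.pi/2   # tool y dir = perp etc
    Rm=np.column_stack([[np.cos(a),np.sin(a),0],[np.sin(a),-np.cos(a),0],[0,0,-1]])
    q=ik([.5125,-.2025,z],R.from_matrix(Rm).as_rotvec());print(k,z,None if q is None else np.round(q,3))
E
```

```text
x from 0, y from -.6 step .07
[[ 0  0  0  0  0  0  0 31 32 32  0  0  0  0  0  0  0  0  0  0]
 [ 0  0  0  0  0  0  0 30 31 27  0  0  0  0  0  0  0  0  0  0]
 [ 0  0  0  0  0  0  0  0  0  0  0 16 32  0  0  0  0  0  0  0]
 [ 0  0  0  0  0  0  0  0  0  0  0 22 32  0  0  0  0  0  0  0]
 [ 0  0  0  0  0  0  0  0  3  8  8 32 32  0  0  0  0  0  0  0]
 [ 0  0  0  0  0  0  0  4  5  9 10 32 32  0  0  0  0  0  0  0]
 [ 0  0  0  3  0  8  0  3  6  7 10 10  9  0  0  0  0  0  0  0]
 [ 0  0 63 75 73 13  0  0  6  7  7  0  9  0  0  0  0  0  0  0]
 [ 0  0  0 76 80 79 76 77 67 26 16 13 13 10  0  0  0  0  0  0]
 [ 0  0  0  0 11 12  0 11 49 35 27 23 14 14  0  0  0  0  0  0]
 [ 0  0  0  0  8  5  5 14 25 32 27 22 14 13  0  0  0  0  0  0]
 [ 0  0  0  9  8  5  5 15 27 29 26 12 14  0  0  0  0  0  0  0]
 [ 0  0  0 12 15 15 15  0 22 29 25 13 14  0  0  0  0  0  0  0]
 [ 0  0  0 13 15 15 15 12  0  0  0 10 10  0  0  0  0  0  0  0]]
(345, 180) [ 0.584 -0.378  0.037]
(350, 215) [ 0.51  -0.381  0.071]
(335, 225) [ 0.489 -0.36   0.014]
(365, 185) [ 0.555 -0.37   0.253]
(345, 165) [ 0.62  -0.384  0.004]
(380, 150) [ 0.606 -0.383  0.296]
(420, 180) [ 0.541 -0.374  0.489]
-1 0.25 None
-1 0.113 None
0 0.25 [-0.421  0.022  1.857 -0.     1.262  1.549]
0 0.113 [-0.421  0.144  1.993 -0.     1.004  1.549]
1 0.25 [-0.421  0.022  1.857  0.     1.262 -0.022]
1 0.113 [-0.421  0.144  1.993  0.     1.004 -0.022]
2 0.25 [-0.421  0.022  1.857  0.     1.262 -1.593]
2 0.113 [-0.421  0.144  1.993  0.     1.004 -1.593]
```

```bash
python3 - <<'E'
from h import *
from cell import manip,cams,inverse_kinematics as ik
s=manip.state();p=s["tool_pos"];u=p[:2]/np.linalg.norm(p[:2])
manip.move_linear([*(u*.52),.40],rate=.25)
q=np.array(manip.state()["joint_pos"]);q[0]=-.421;q[5]=1.549
manip.set_joints(q)
print(manip.state()["tool_pos"],manip.state()["clock"])
d=np.radians(-22.9)
Rm=np.column_stack([[np.cos(d),np.sin(d),0],[np.sin(d),-np.cos(d),0],[0,0,-1]])
manip.move_linear([.5125,-.2025,.25],rate=.2,rot=R.from_matrix(Rm).as_rotvec())
manip.set_gripper(.034,force=40); manip.dwell(.3)
s=manip.state();c=cams.capture("wrist");print(s["tool_pos"],s["clock"],s["contact_force"],s["moment"],c["T_tool_cam"].round(3))
np.savez("w1.npz",**c,**s);cv2.imwrite("pics/w1.png",c["image"])
P=pts(c,wristT(c,s));m=masks(c["image"]);ok=c["z_map"]>0
q=P[m["red"]&ok];print(len(q),q.mean(0),np.percentile(q,[2,98],axis=0).round(4).tolist())
t=q[q[:,2]>.125];print("top",len(t),cv2.minAreaRect((t[:,:2]*1e3).astype(np.float32)))
E
```

```text
[ 0.48452186 -0.18885241  0.39847261] 3.7833
[ 0.51250411 -0.20249547  0.25000416] 5.9 [-0.0766988  -0.3958623  -0.68031606] [ 0.04669778  0.14912405 -0.00078968] [[ 0.    -0.967 -0.255  0.065]
 [ 1.     0.     0.    -0.   ]
 [-0.    -0.255  0.967 -0.147]
 [ 0.     0.     0.     1.   ]]
337 [ 0.51505753 -0.20383255  0.13052364] [[0.5005, -0.2116, 0.1251], [0.5289, -0.1954, 0.1326]]
top 330 ((514.6005249023438, -203.96527099609375), (9.15585994720459, 30.465024948120117), 66.95074462890625)
```

View pics/w1.png

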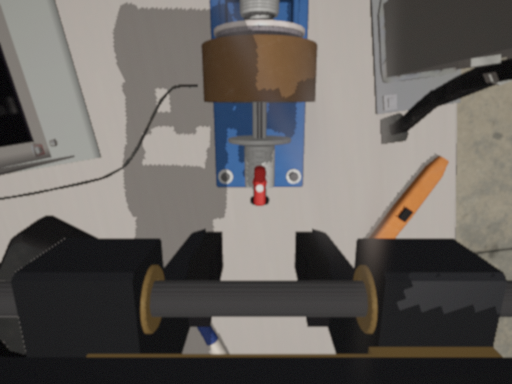

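The wrist view shows the red bar at (260,187) lying along the spindle, which means it is tight. The flange is at (260,140) and the roll front at (260,100), with a gap between them and free space around the bar. Next I'll grasp the bar and loosen it.

```bash
cat >> h.py <<'E'
D=np.radians(-22.95);U=np.array([np.cos(D),np.sin(D),0]);N=np.array([-U[1],U[0],0])
def rot(th):
    a=D+th;return R.from_matrix(np.column_stack([[np.cos(a),np.sin(a),0],[np.sin(a),-np.cos(a),0],[0,0,-1]])).as_rotvec()
def rep(s,p0,tag=""):
    f=np.array(s["contact_force"]);q=np.array(s["tool_pos"])-p0
    print(tag,"t%.2f"%s["clock"],"F u,n,z",np.round([f@U,f@N,f[2]],1),"Mz %.3f"%s["moment"][2],"d(mm) u,n,z",np.round([q@U*1e3,q@N*1e3,q[2]*1e3],2),"w %.4f"%s["gripper_width"])
P0=np.array([.5146,-.2040,.1135])
E
python3 - <<'E'
from h import *
from cell import manip
c=dict(np.load("w1.npz"));P=pts(c,wristT(c,c));m=masks(c["image"]);ok=c["z_map"]>0
b=P[m["brown"]&ok];b=b[(b[:,2]>.10)&(abs((b-P0)@N)<.02)];u=(b-P0)@U
print("roll top u range",np.percentile(u,[1,99]),"z",b[:,2].max())
g=P[ok&(P[...,2]>.095)&(P[...,2]<.11)];g=g[abs((g-P0)@N)<.012];h=np.histogram((g-P0)@U,bins=np.arange(-.02,.1,.003));print(list(zip((h[1][:-1]*1e3).round(),h[0])))
manip.move_linear(P0+[0,0,.03],rate=.15,rot=rot(0)); rep(manip.state(),P0,"above")
manip.move_linear(P0,rate=.06); rep(manip.state(),P0,"down")
manip.set_gripper(0,force=50); rep(manip.state(),P0,"grip")
for th in(.3,.6,.9,1.2,1.5):
    manip.move_pose(P0,rot(th)); rep(manip.state(),P0,"th%.1f"%th)
E
```

```text
roll top u range [0.01513771 0.11427808] z 0.34894152356107
[(np.float64(-20.0), np.int64(0)), (np.float64(-17.0), np.int64(0)), (np.float64(-14.0), np.int64(0)), (np.float64(-11.0), np.int64(0)), (np.float64(-8.0), np.int64(0)), (np.float64(-5.0), np.int64(0)), (np.float64(-2.0), np.int64(1)), (np.float64(1.0), np.int64(2)), (np.float64(4.0), np.int64(0)), (np.float64(7.0), np.int64(0)), (np.float64(10.0), np.int64(0)), (np.float64(13.0), np.int64(0)), (np.float64(16.0), np.int64(0)), (np.float64(19.0), np.int64(0)), (np.float64(22.0), np.int64(0)), (np.float64(25.0), np.int64(0)), (np.float64(28.0), np.int64(22)), (np.float64(31.0), np.int64(84)), (np.float64(34.0), np.int64(76)), (np.float64(37.0), np.int64(0)), (np.float64(40.0), np.int64(0)), (np.float64(43.0), np.int64(0)), (np.float64(46.0), np.int64(0)), (np.float64(49.0), np.int64(0)), (np.float64(52.0), np.int64(0)), (np.float64(55.0), np.int64(0)), (np.float64(58.0), np.int64(0)), (np.float64(61.0), np.int64(0)), (np.float64(64.0), np.int64(0)), (np.float64(67.0), np.int64(2)), (np.float64(70.0), np.int64(0)), (np.float64(
[... 244 characters left out ...]
64(0))]
above t6.81 F u,n,z [-0.1  0.8 -0.2] Mz -0.009 d(mm) u,n,z [ 0.72 -0.   30.83] w 0.0338
down t7.46 F u,n,z [ 0.7 -0.2  0.2] Mz -0.015 d(mm) u,n,z [-0.17  0.   -0.34] w 0.0342
grip t7.94 F u,n,z [ 0.6 -0.9  1.5] Mz 0.028 d(mm) u,n,z [ 0.35 -0.2   0.39] w 0.0095
th0.3 t8.33 F u,n,z [-0.5  0.2  0.6] Mz 0.145 d(mm) u,n,z [0.06 0.15 0.11] w 0.0097
th0.6 t8.72 F u,n,z [-0.9  1.4  0.5] Mz 0.094 d(mm) u,n,z [-0.25  0.41 -0.14] w 0.0096
th0.9 t9.12 F u,n,z [-0.4  4.4 -0.1] Mz 0.086 d(mm) u,n,z [-0.46  0.64 -0.27] w 0.0097
th1.2 t9.51 F u,n,z [-1.4  5.2 -0.7] Mz 0.064 d(mm) u,n,z [-0.42  0.79 -0.27] w 0.0095
th1.5 t9.90 F u,n,z [-1.8  5.4  0. ] Mz 0.100 d(mm) u,n,z [-0.5   0.84 -0.31] w 0.0096
```

```bash
cat >> h.py <<'E'
def favg(manip,n=4,dt=.04):
    F=[]
    for _ in range(n): manip.dwell(dt);F.append(manip.state()["contact_force"])
    f=np.mean(F,0);return np.array([f@U,f@N,f[2]])
E
python3 - <<'E'
from h import *
from cell import manip
c=dict(np.load("w1.npz"));P=pts(c,wristT(c,c));m=masks(c["image"]);ok=c["z_map"]>0
b=P[m["brown"]&ok];b=b[(b[:,2]>.110)&(b[:,2]<.135)&(abs((b-P0)@N)<.03)];u=(b-P0)@U
gap=np.percentile(u,2)-.036;print("roll u",np.percentile(u,[2,98]),"gap",gap)
s=manip.state();p=np.array(s["tool_pos"])
C=P0+N*.0008
manip.move_linear(C,rate=.05);print("base",favg(manip));rep(manip.state(),P0)
x=0
while x<.055:
    step=.003 if x<gap-.005 else .001
    x+=step;manip.move_linear(C+U*x,rate=.03);f=favg(manip,2,.03)
    a=(np.array(manip.state()["tool_pos"])-P0)@U
    print("%.1f %.2f"%(x*1e3,a*1e3),f.round(1))
    if f[0]<-5.5: break
rep(manip.state(),P0)
E
```

```text
roll u [0.06872594 0.11383986] gap 0.03272594445402787
base [-0.97145382  3.24667474 -1.85555579]
 t10.32 F u,n,z [-1.5  2.8 -2.2] Mz 0.002 d(mm) u,n,z [-0.28  0.9  -0.27] w 0.0095
3.0 3.29 [ 0.8  3.9 -4. ]
6.0 6.21 [ 1.3  4.4 -5.6]
9.0 9.06 [ 0.6  4.5 -5.5]
12.0 12.04 [-0.2  5.6 -6.5]
15.0 14.95 [ 0.2  6.  -6.2]
18.0 17.91 [ 0.6  5.2 -7.1]
21.0 20.88 [ 0.1  4.7 -7.2]
24.0 23.93 [ 0.2  4.9 -6.5]
27.0 26.93 [-0.4  4.9 -6.5]
30.0 29.93 [-0.1  5.1 -6.5]
31.0 30.64 [-0.9  5.1 -5.5]
32.0 31.46 [-2.   5.5 -6.1]
33.0 32.23 [-1.7  5.3 -5. ]
34.0 33.26 [-1.8  4.9 -4.8]
35.0 34.25 [-1.9  4.5 -4.5]
36.0 35.24 [-2.4  5.9 -4.8]
37.0 36.23 [-1.8  5.3 -5. ]
38.0 36.97 [-3.2  4.8 -3.8]
39.0 37.38 [-5.   5.3 -2.9]
40.0 37.74 [-6.2  5.2 -1.5]
 t16.65 F u,n,z [-6.2  4.6 -1.4] Mz 0.007 d(mm) u,n,z [37.74  0.97 -0.21] w 0.0097
```

```bash
python3 - <<'E'
from h import *
from cell import manip
C=P0+N*.0008
def show(x):
    f=favg(manip,5,.04);s=manip.state();q=np.array(s["tool_pos"])-P0
    print("%.1f"%(x*1e3),"u %.2f"%(q@U*1e3),f.round(2),"M",s["moment"].round(2),"t%.1f"%s["clock"],flush=True)
manip.dwell(.5);show(.040)
for x in(.041,.042):
    manip.move_linear(C+U*x,rate=.03);manip.dwell(.2);show(x)
E
```

```text
40.0 u 37.76 [-6.4   5.1  -1.36] M [ 1.26  0.57 -0.05] t17.4
41.0 u 38.11 [-8.38  4.9   0.75] M [1.36 0.86 0.  ] t18.0
42.0 u 38.44 [-10.54   5.14   2.06] M [1.47 1.14 0.01] t18.7
```

```bash
python3 - <<'E'
from h import *
from cell import manip
C=P0+N*.0008;e=.00095;x=.042
for th in(1.3,1.1,.9,.7,.5,.35,.2,.1,0,-.05,-.08):
    for k in range(2):
        T=C+U*(x+e*(np.cos(th)-np.cos(1.5)))+N*e*(np.sin(th)-np.sin(1.5))
        if k==0: manip.move_pose(T,rot(th))
        else: manip.move_linear(T,rate=.03)
        f=favg(manip,4,.04)
        if k==0:
            dx=np.clip((f[0]+10.5)/2.1*1e-3*.7,-.0015,.001)*(1 if th>.3 else .4)
            print(th,"F",f.round(1),end=" -> ");
            if abs(dx)<.0002: break
            x+=dx
    s=manip.state();q=np.array(s["tool_pos"])-P0
    print("F",f.round(1),"x%.2f"%(x*1e3),"u %.2f n %.2f"%(q@U*1e3,q@N*1e3),"Mz %.3f t%.1f"%(s["moment"][2],s["clock"]),"yaw err",round(float(np.degrees((R.from_rotvec(s["tcp_rot"])*R.from_rotvec(rot(th)).inv()).as_rotvec()[2])),2),flush=True)
    if f[0]<-15: print("STOP");break
E
```

```text
1.3 F [-10.3   4.4   1.9] -> F [-10.3   4.4   1.9] x42.00 u 38.72 n 0.91 Mz -0.097 t19.1 yaw err -0.01
1.1 F [-10.2   4.9   1.6] -> F [-10.2   4.9   1.6] x42.00 u 38.92 n 0.81 Mz -0.108 t19.6 yaw err -0.01
0.9 F [-10.5   4.5   2. ] -> F [-10.5   4.5   2. ] x42.00 u 39.14 n 0.68 Mz -0.126 t20.1 yaw err -0.01
0.7 F [-9.9  4.4  1.5] -> F [-10.8   4.4   2.3] x42.20 u 39.34 n 0.53 Mz -0.128 t21.0 yaw err -0.0
0.5 F [-10.4   4.7   2.3] -> F [-10.4   4.7   2.3] x42.20 u 39.58 n 0.33 Mz -0.095 t21.5 yaw err -0.0
0.35 F [-10.2   4.2   2.8] -> F [-10.2   4.2   2.8] x42.20 u 39.72 n 0.15 Mz -0.086 t21.9 yaw err 0.0
0.2 F [-10.5   4.5   3.2] -> F [-10.5   4.5   3.2] x42.20 u 39.88 n -0.00 Mz -0.011 t22.3 yaw err 0.01
0.1 F [-10.6   4.6   3.3] -> F [-10.6   4.6   3.3] x42.20 u 39.97 n -0.12 Mz -0.052 t22.8 yaw err 0.01
0 F [-10.    4.1   3.5] -> F [-10.    4.1   3.5] x42.20 u 40.04 n -0.26 Mz -0.033 t23.2 yaw err 0.02
-0.05 F [-10.7   4.3   4.1] -> F [-10.7   4.3   4.1] x42.20 u 40.08 n -0.30 Mz 0.025 t23.6 yaw err 0.03
-0.08 F [-10.1   4.4   4.4] -> F [-10.1   4.4   4.4] x42.20 u 40.07 n -0.33 Mz 0.104 t24.0 yaw err 0.04
```

```bash
python3 - <<'E'
from h import *
from cell import manip,cams
manip.set_gripper(.034);rep(manip.state(),P0)
p=np.array(manip.state()["tool_pos"])
manip.move_linear([p[0],p[1],.16],rate=.08)
manip.move_linear([*(P0+U*.015)[:2],.25],rate=.15);manip.dwell(.3)
s=manip.state();c=cams.capture("wrist");rep(s,P0)
np.savez("w2.npz",**c,**s);cv2.imwrite("pics/w2.png",c["image"])
P=pts(c,wristT(c,s));m=masks(c["image"]);ok=c["z_map"]>0
q=P[m["red"]&ok];t=q[q[:,2]>.125];t=t[abs((t-P0)@N)<.03];r=cv2.minAreaRect((t[:,:2]*1e3).astype(np.float32));print("bar",len(t),r,"u",(np.array([*r[0],0])/1e3-P0*[1,1,0])@U)
x=t[:,:2]-t[:,:2].mean(0);v=np.linalg.svd(x,full_matrices=False)[2][0];print("bar angle rel D",np.arctan(v[1]/v[0])-D)
b=P[m["brown"]&ok];b=b[(b[:,2]>.110)&(b[:,2]<.135)&(abs((b-P0)@N)<.03)];print("roll u",np.percentile((b-P0)@U,[2,98]))
E
```

```text
t24.53 F u,n,z [ 0.4  0.1 -0.4] Mz 0.038 d(mm) u,n,z [43.42 -0.49  0.21] w 0.0337
 t26.35 F u,n,z [0.6 0.3 0.1] Mz 0.002 d(mm) u,n,z [ 14.67   0.   135.4 ] w 0.0341
bar 346 ((550.9264526367188, -218.94686889648438), (9.656288146972656, 30.51064682006836), 62.61231231689453) u 0.03927924774855897
bar angle rel D -0.03708998889823578
roll u [0.07584638 0.12016159]
```

View pics/w2.png

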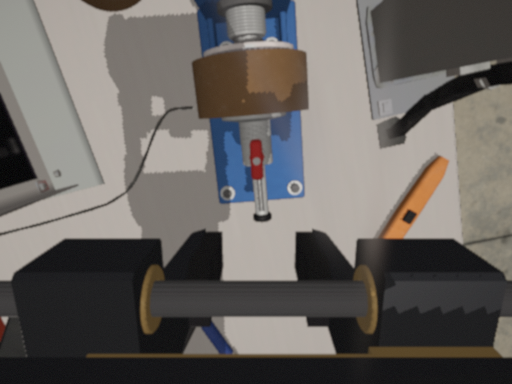

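The wrist view shows the bar at (257,160) back along the spindle and the flange flush against the roll front near (255,117). The gripper is clear of everything, so I'm handing in.

```bash
python3 -c "
from cell import order;print(order.close_job())"
```

```text
the job is handed in; nothing more can be done
None
```

I loosened the T-screw by about 1.5 rad and slid the collar about 39 mm, which took the roll onto its brake. I then tightened the screw while holding the push, let go, and handed the job in. The arm finished at about 26 s of the 54 s allowed.

**Pressing force:** the sensor read 10–10.8 N along the spindle while I tightened. Taking off about 1.5 N for collar friction, I put the force on the roll at about 9–10 N. The highest averaged push reading was 10.8 N, so the roll stayed well under the 20 N limit.

**After release:** the sensor read about 0 N. The bar lay along the spindle at about -0.04 rad, so the screw is tight. The collar was where the push had left it (bar at 39.3 mm, about 39.1 mm expected), and the flange looked flush with the roll in the camera.

**What did not quite agree:**
- **Spring stiffness:** the force rose by about 6 N per mm of tool travel against the nominal 8. Working from travel instead of force puts the spring load at 10–13 N.
- **Other forces while gripping:** the sensor also showed about 5 N sideways, and up to 7 N vertically while sliding. Both vanished on release.
- **Turning torque:** the measured torque did not rise towards tight as described, so I judged tightness from the bar's angle and from the collar staying put.

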